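Top up the spacer magazine

ROBOT

A 6-joint arm with a two-finger parallel gripper is mounted at the origin on the work surface; the furniture and walls round the work are solid. World frame = base frame: x ahead of the robot, y to its left, z up, the work surface at z = 0. Lengths are in m, angles in rad, forces in N, time in s.
With the tool pointing down it reaches from about 0.275 to 0.725 m from the base axis. Payload 5.6 kg.
Tool frame: the origin (TCP) lies at the very end of the fingers, on their centre line; the grasp point (between the pads) lies arm.tcp_to_grasp behind it (arm.tcp_to_grasp is the distance from the TCP to the grasp point, in m); y points along the fingers, z is the direction in which the jaws open and shut, and the axes are right-handed (so a half turn about y gives the same grasp; the last joint's range is limited). The gripper opens to 85 mm and grips with 20 to 120 N. Pads are 22 mm wide; open, the fingers measure 114 mm over their backs; the gripper's body (76 mm by 85 mm) begins 54 mm behind the grasp point. The pads swing forward as they close: fully open they stand 13 mm farther back than shut.
Start: joints at [-1.004, 0.255, 0.108, 0, -1.424, -0.285], TCP at [0.153, -0.528, 0.231] pointing down, gripper open.
Joint ranges: [-2.95, 2.95], [-1.21, 1.97], [-1.09, 1.5], [-2.87, 1.71], [-2.94, -0.07], [-3.05, 3.05]. Speed limits (rad/s): [2.57, 2.57, 3.14, 3.14, 3.14, 3.14].

INTERFACE

Orientations are given as [roll, pitch, yaw] about the fixed x, y, z axes, in that order (R = Rz(yaw) Ry(pitch) Rx(roll)).
In Python, from cell import arm gives the robot as it stands.
- The arm moves only by the tool arm_command, never from a script. Its argument "plan" is a list of rows, each a list of 6 numbers: the shift along the tool's x, y, z in m, then the turn, a rotation vector about the tool's x, y, z in rad. A call has 1 to 10 rows; each row is the pose to reach, as a shift and turn from the pose measured when the call began, along the tool's axes at that moment; what a row does not reach only later rows make up. A row lasts 1/8 s, in which the tool goes at most 62.5 mm and 10.7 degrees, less where a joint would pass 70% of its speed; a pose out of reach is approached as far as the arm can. A call with a gripper value outside its range is refused whole. "fingers" is the opening, from -1 (shut) to 1 (fully open), set as the call begins (left out, the last holds). The fingers move at their own pace and stop on an object; "grip_force" is the grip in N (left out, the last holds). Time passes only in rows, so rows that repeat a pose let the fingers close. It gives the time, the measured TCP pose, the force and the opening at its end, in the units of the state.
- arm.get_obs(): the state, without advancing time (a new reading comes with each control period).
- arm.get_image(name): name is "scene" or "top" or "wrist"; returns a dict with "image" (420x560x3 uint8, red, green, blue), "mtx" (3x3 intrinsics, pixels), "k1" (the pictures are not rectified: a ray, as slopes to the right and down, at radius r is drawn at 1 + k1 r^2 times it, then the intrinsics apply), "cam_to_world" (4x4, takes a point from camera to world coordinates). Camera axes: x right, y down, z forward; pixel columns grow to the right and rows downward; lengths in m; the calibration is good to about 2 mm. A picture is of the moment at which its call begins. There is no depth.
- arm.sign_off(): hands the job in, once; it reports no verdict.
The state is a dict: "clock": time; "joint_pos": joint angles; "dq": joint speeds; "joint_torque": joint torques, N m; "position": TCP position; "eef_rot": TCP orientation; "ft_force": force on the tool from outside, world axes, zero at the start; "wrist_torque": the same for the moment, N m; "gripper_width": finger opening in m.
Only numpy, scipy, OpenCV 4.12 (cv2) and the standard library are available. Lean on these libraries where they do the work, as an engineer would, in place of code of your own. Each camera call takes 0.05 s, during which the arm holds its last target. There are 200 camera calls.

TASK

The tunnel-like spacer magazine already holds one wooden spacer, not pushed home. Pick the one loose spacer that makes the row exactly full, put it in behind the other and pack both hard back against the end stop (the push stick is there to reach in), so that the row ends right at the gate slot in the roof with no gaps. At the end the push stick lies flat on the table, clear of the magazine; leave the other spacers out of it, and do not disturb the tin, mug or water bottle.

Things in the scene. Friction and masses are not known exactly. Their poses are not given: they have to be found in the camera images.
- magazine: fixed roofed tunnel of plywood on the bare table. Origin at table height, middle of the inner face of its end stop; y runs along the tunnel to the open mouth, z up. Clear 50 mm wide, 46 high; 52 mm high and 98 over its feet outside. A 16 mm slot along the roof shows the inside. At the start one spacer lies in it, centre 64 to 85 mm from the stop
- magazine_gate (a point): middle of the 12 mm gate slot across the roof (180 to 192 mm from the end stop; a full row is 180 mm long), on the tunnel's centre line 20 mm above the table; axes as the magazine
- magazine_mouth (a point): middle of the tunnel's mouth, where the roof ends, 232 mm from the end stop, 20 mm above the table; axes as the magazine. From here two guides 40 mm high, without roof, flare out to y +30 mm, where they are about 98 mm over all
- spacer_short_center (a point): plain light-wood spacer block, 60 mm long x 44 mm wide x 40 mm high, about 75 g; this point is its centre (20 mm up); its long axis is its y, z up
- spacer_mid_a_center (a point): plain light-wood spacer block, 90 mm long x 44 mm wide x 40 mm high, about 112 g; this point is its centre (20 mm up); its long axis is its y, z up. Same size as the other 90 mm spacer
- spacer_mid_b_center (a point): plain light-wood spacer block, 90 mm long x 44 mm wide x 40 mm high, about 112 g; this point is its centre (20 mm up); its long axis is its y, z up. Same size as the other 90 mm spacer
- spacer_long_center (a point): plain light-wood spacer block, 120 mm long x 44 mm wide x 40 mm high, about 150 g; this point is its centre (20 mm up); its long axis is its y, z up
- stick_grip (a point): loose flat push stick, orange, 358 x 50 x 12 mm, 120 g: its place to grip, mid-length, 6 mm above its underside, where it is 28 mm wide across x. y points along the stick to its narrow end, which starts pointing to the robot's right. The wide end (50 mm) does not fit the tunnel; the last 60 mm at the narrow end are 29 mm wide (x -8 to 21) and fit
- stick_tip (a point): the blunt point (rounded nose) of the push stick's narrow end, 179 mm from the grip point along its y and 7 mm to +x, half-way up its thickness; axes as at the grip point. At the grip the stick's sides run about 0.06 rad off its y (leaning to +x towards the narrow end), so closing fingers may turn it by that; being a point, it should press near the middle of a spacer's end, or the spacer skews. Where the stick starts is a safe place to lay it; the table ends not far beyond
- bolt_tin: bystander: round tin, 69 mm across, 76 mm high; origin at the centre of its underside
- mug: bystander: mug 81 mm across, 106 mm with handle (handle along its y), 82 mm high; origin under its centre
- water_bottle: bystander: upright bottle 66 mm across, 208 mm high; origin at the centre of its underside
Not all that is in view belongs to the job. Leave any red or turquoise look-alike of the part that bears spacer_mid_a_center alone.

How it is judged:
By the outcome, as a careful person would: the job done as asked, in the order asked, and still so for the second after the job is handed in, with the robot touching nothing.
It also fails if it takes over 72 s, if anything falls off the work surface, if the arm or the gripper's body presses on something with over 40 N, if the wrist force passes 120 N, or if a joint passes its speed limit or range.

## Working session

There is one attempt and no reset: what is moved stays moved. The work goes in short steps, Python scripts to look and compute and a tool call to move; the robot and the scene stay as the last step left them, time stands still between calls to the robot, and variables do not carry over. Pictures are saved under pics/ and viewed, about 8 in all and at most 12, crops included, and the job is handed in when it is done.

Besides the shell and the picture viewer there is one more tool, called after "Call:" by a JSON object that holds its "api" and its "payload", one argument or row to a line. arm_command: Moves the arm, as the interface text tells. Its arguments: {"type":"object","properties":{"plan":{"type":"array","items":{"type":"array","items":{"type":"number"}}},"fingers":{"type":"number"},"grip_force":{"type":"number"}},"required":["plan"]}

```bash
ls; mkdir -p pics; python3 - <<'E'
from cell import arm
import cv2,json
for n in("top","scene"):
    d=arm.get_image(n); cv2.imwrite(f"pics/{n}0.png",d["image"][:,:,::-1]); print(n,d["mtx"].tolist(),d["k1"],d["cam_to_world"].round(4).tolist())
o=arm.get_obs(); print(o, arm.tcp_to_grasp)
E
```

```text
pics
top [[476.1789011335859, 0.0, 277.41750245033916], [0.0, 476.1789011335859, 212.72916778703265], [0.0, 0.0, 1.0]] -0.004007793567724528 [[0.0072, -0.9893, 0.146, 0.342], [-0.9998, -0.0095, -0.0149, -0.0834], [0.0161, -0.1459, -0.9892, 1.3049], [0.0, 0.0, 0.0, 1.0]]
scene [[409.2293454949596, 0.0, 277.95493605794115], [0.0, 409.2293454949596, 207.58755031176656], [0.0, 0.0, 1.0]] -0.09649795730701717 [[-0.8943, -0.2702, 0.3568, 0.0822], [-0.4471, 0.503, -0.7396, 0.8356], [0.0204, -0.8209, -0.5707, 0.7471], [0.0, 0.0, 0.0, 1.0]]
{'clock': 0.1, 'joint_pos': array([-1.00438289e+00,  2.55707223e-01,  1.07129747e-01, -4.02734968e-04,
       -1.42390300e+00, -2.84618553e-01]), 'dq': array([ 0.0004688 , -0.00185786,  0.00414354,  0.00285358, -0.00012564,
       -0.00125117]), 'joint_torque': array([-1.65904898e-03, -3.87604594e+01,  2.38474131e+01,  5.37786707e+00,
       -3.80590616e-03, -3.64393443e-06]), 'position': array([ 0.15287712, -0.52786693,  0.23047731]), 'eef_rot': array([-1.56906808e+00,  9.06242523e-05,  2.81735684e-01]), 'ft_force': array([-0.87688486, -0.06171336, -0.32953736]), 'wrist_torque': array([0.0255874 , 0.01081439, 0.02195358]), 'gripper_width': 0.08527825170799819} 0.0187
```

View pics/top0.png

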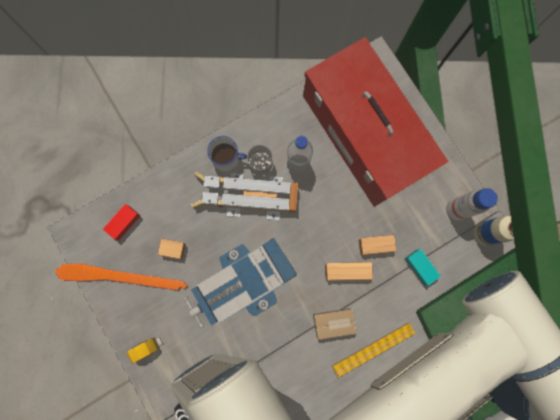

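View pics/scene0.png

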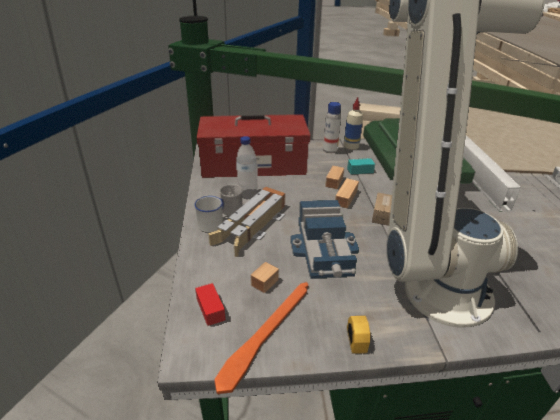

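The top view shows these candidates for the 90 mm spacer: wooden blocks at about (172,249), (378,245) and (349,271), and the one in the tunnel at about (258,193). The red (121,222) and turquoise (423,267) blocks are look-alikes, and the cardboard box is at (335,325). The stick runs from its wide end (65,272) to its tip (184,286). The magazine mouth is on the left at about (200,192) and its stop is at about (294,195). Next I'll rectify to metric views.

```bash
cat > h.py <<'E'
import numpy as np, cv2
from cell import arm
def proj(d,P):
    P=np.atleast_2d(P).astype(float); T=np.linalg.inv(d["cam_to_world"])
    c=P@T[:3,:3].T+T[:3,3]; s=c[:,:2]/c[:,2:]; s=s*(1+d["k1"]*(s**2).sum(1,keepdims=True))
    return s@d["mtx"][:2,:2].T+d["mtx"][:2,2]
def rect(d,x0,x1,y0,y1,z,mm=1.0):
    """orthophoto at height z: rows: x from x1 down; cols: y from y1 down; mm per pixel"""
    xs=np.arange(x1,x0,-mm/1000); ys=np.arange(y1,y0,-mm/1000)
    X,Y=np.meshgrid(xs,ys,indexing="ij")
    uv=proj(d,np.c_[X.ravel(),Y.ravel(),np.full(X.size,z)]).reshape(*X.shape,2).astype(np.float32)
    return cv2.remap(d["image"],uv[...,0],uv[...,1],cv2.INTER_CUBIC)
E
python3 - <<'E'
from h import *
d=arm.get_image("top")
def px2w(u,v,z):
    s=(np.array([u,v])-d["mtx"][:2,2])/d["mtx"][0,0]; r=d["cam_to_world"][:3,:3]@np.r_[s,1]; c=d["cam_to_world"][:3,3]
    return c+r*(z-c[2])/r[2]
for n,u,v,z in [("short",172,249,.04),("mid",378,245,.04),("long",349,271,.04),("mouth",200,190,.05),("stop",294,195,.05),("tip",184,286,.012),("wide",62,272,.012)]: print(n,px2w(u,v,z).round(3))
hsv=cv2.cvtColor(d["image"],cv2.COLOR_RGB2HSV)
m=cv2.inRange(hsv,(8,90,90),(20,255,255)); m2=cv2.inRange(hsv,(4,190,120),(14,255,255))
a=rect(d,.38,.64,-.42,.26,.04,1.0)
a=cv2.resize(a,None,fx=1.17,fy=1.17)
b=rect(d,.5,.64,-.10,.22,.052,.4)   # magazine
cv2.imwrite("pics/rect.png",np.vstack([a,np.zeros((0,a.shape[1],3),np.uint8)])[:,:,::-1]); cv2.imwrite("pics/mag.png",b[:,:,::-1]); print(a.shape,b.shape)
E
```

```text
short [0.429 0.176 0.04 ]
mid [ 0.444 -0.371  0.04 ]
long [ 0.375 -0.293  0.04 ]
mouth [0.587 0.105 0.05 ]
stop [ 0.576 -0.146  0.05 ]
tip [0.332 0.146 0.012]
wide [0.367 0.472 0.012]
(304, 796, 3) (350, 800, 3)
```

View pics/mag.png

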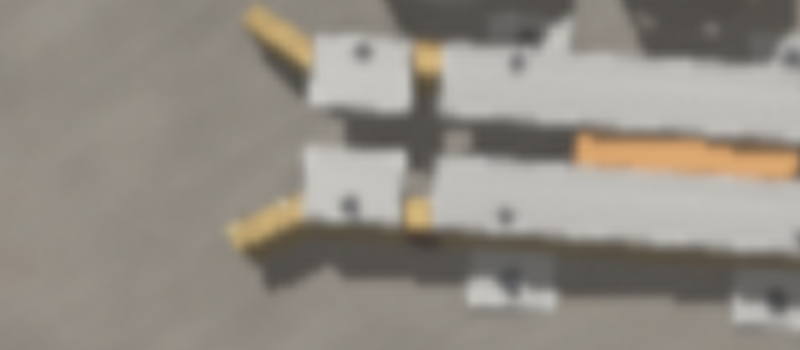

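View pics/rect.png

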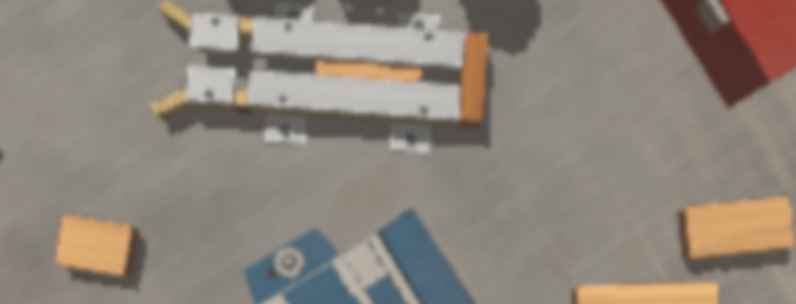

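The rectified view (0.855 mm/px) gives lengths of about 91 mm for the tunnel spacer (col 315–422), 64 mm for the left block (95,245), 92 mm for the right block (738,228), and a longer block partly in view at (647,295). So a 90 mm spacer is in the tunnel and needs the other one, at (738,228), world (0.444,-0.371). Next I'll get its exact pose.

```bash
cat >> h.py <<'E'
def go(p,yaw,n=None):
    """shift/turn in present tool axes to reach TCP p, pointing straight down with yaw"""
    from scipy.spatial.transform import Rotation as R
    o=arm.get_obs(); A=R.from_euler("xyz",o["eef_rot"]); B=R.from_euler("xyz",[-np.pi/2,0,yaw])
    s=A.inv().apply(np.array(p)-o["position"]); r=(A.inv()*B).as_rotvec()
    print("t",round(o["clock"],2),"shift",s.round(4),"turn",r.round(4),"pos",o["position"].round(4),"rot",o["eef_rot"].round(3),"w",round(o["gripper_width"],4),"F",o["ft_force"].round(1))
E
python3 - <<'E'
from h import *
d=arm.get_image("top")
def blob(x0,x1,y0,y1,z,lo,hi):
    a=rect(d,x0,x1,y0,y1,z,.5); h=cv2.cvtColor(a,cv2.COLOR_RGB2HSV); m=cv2.inRange(h,lo,hi)
    c=max(cv2.findContours(m,cv2.RETR_EXTERNAL,cv2.CHAIN_APPROX_NONE)[0],key=cv2.contourArea)
    b=cv2.boxPoints(cv2.minAreaRect(c)); P=np.c_[x1-b[:,1]*.0005,y1-b[:,0]*.0005]; print(P.round(4).tolist(),P.mean(0).round(4)); print("  sides",np.linalg.norm(P[0]-P[1]).round(4),np.linalg.norm(P[1]-P[2]).round(4)); 
    e=P[1]-P[0]; f=P[2]-P[1]; g=e if np.linalg.norm(e)>np.linalg.norm(f) else f; g=g*np.sign(g[1]); print("  ang",np.arctan2(g[1],g[0]).round(4)); return c,m
w=((5,90,150),(20,255,255))
blob(.39+.012,.52,-.44,-.30,.04,*w); blob(.33,.41,-.37,-.21,.04,*w)
c,m=blob(.28,.44,.10,.52,.012,(2,180,130),(14,255,255))
ys,xs=np.nonzero(m); X=.44-ys*.0005; Y=.52-xs*.0005
for yy in np.arange(.15,.5,.02):
    k=abs(Y-yy)<.0006; print(round(yy,2),X[k].min().round(4),X[k].max().round(4),end=" | ")
print(Y.min(),Y.max())
go((.444,-.366,.15),1.69)
E
```

```text
[[0.46380001306533813, -0.32429999113082886], [0.4731999933719635, -0.4146000146865845], [0.42910000681877136, -0.41920000314712524], [0.4196999967098236, -0.328900009393692]] [ 0.4465 -0.3717]
  sides 0.0908 0.0444
  ang 1.6746
[[0.39640000462532043, -0.23190000653266907], [0.3995000123977661, -0.35339999198913574], [0.35440000891685486, -0.3544999957084656], [0.3513000011444092, -0.2329999953508377]] [ 0.3754 -0.2932]
  sides 0.1216 0.0451
  ang 1.5959
[[0.3490999937057495, 0.49160000681877136], [0.39320001006126404, 0.48829999566078186], [0.36660000681877136, 0.1388999968767166], [0.32249999046325684, 0.14229999482631683]] [0.3579 0.3153]
  sides 0.0442 0.3504
  ang 1.4947
0.15 0.3305 0.3425 | 0.17 0.325 0.3465 | 0.19 0.3285 0.3495 | 0.21 0.3305 0.3525 | 0.23 0.3335 0.3555 | 0.25 0.336 0.358 | 0.27 0.3385 0.361 | 0.29 0.3415 0.364 | 0.31 0.344 0.367 | 0.33 0.347 0.37 | 0.35 0.3495 0.3735 | 0.37 0.3495 0.378 | 0.39 0.348 0.382 | 0.41 0.3465 0.386 | 0.43 0.346 0.3885 | 0.45 0.347 0.3875 | 0.47 0.349 0.3865 | 0.49 0.3675 0.3715 | 0.14150000000000001 0.49
t 0.2 shift [0.3247 0.0808 0.0746] turn [-1.0000e-03 -1.4082e+00  7.0000e-04] pos [ 0.1529 -0.528   0.2307] rot [-1.57   0.     0.282] w 0.0855 F [-0.3 -0.6  0.6]
```

```bash
python3 -c "
from h import *
go((.4457,-.3637,.13),1.6746)"
```

```text
t 0.2 shift [0.3269 0.1008 0.0763] turn [-1.0000e-03 -1.3928e+00  7.0000e-04] pos [ 0.1529 -0.528   0.2307] rot [-1.57   0.     0.282] w 0.0855 F [-0.3 -0.6  0.6]
```

Call:
{"api": "arm_command", "payload": {
  "plan": [
    [0.04,0,0.009,0,-0.17,0],
    [0.08,0,0.018,0,-0.35,0],
    [0.12,0,0.028,0,-0.52,0],
    [0.16,0,0.037,0,-0.69,0],
    [0.2,0.02,0.047,0,-0.87,0],
    [0.24,0.04,0.056,0,-1.04,0],
    [0.29,0.07,0.068,0,-1.21,0],
    [0.327,0.1,0.0763,0,-1.393,0],
    [0.327,0.1,0.0763,0,-1.393,0],
    [0.327,0.1,0.0763,0,-1.393,0]
  ],
  "fingers": 0.365,
  "grip_force": 60
}}

```text
clock: 1.45
position: [0.4457, -0.364, 0.1311]
eef_rot: [-1.57, -0.001, 1.674]
ft_force: [0.4, -0.3, 0.4]
gripper_width: 0.0582
```

```bash
python3 - <<'E'
from h import *
d=arm.get_image("wrist"); cv2.imwrite("pics/w1.png",d["image"][:,:,::-1])
go((.4457,-.3637,.004),1.6746)
E
```

```text
t 1.5 shift [ 7.000e-04  1.277e-01 -1.000e-04] turn [ 0.0005 -0.0013  0.    ] pos [ 0.4456 -0.3644  0.1317] rot [-1.571 -0.     1.673] w 0.0581 F [-0.2 -0.2  1. ]
```

View pics/w1.png

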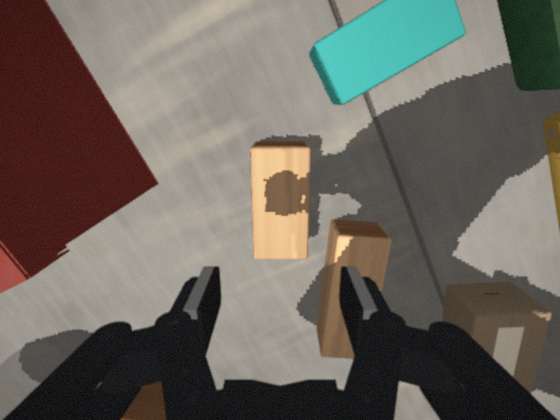

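The wrist view shows the 90 mm wooden block at (281,200), square to the fingers, with the longer block beside it at (352,290) and turquoise far off at (388,45). Before descending I'll check the pose by projecting the block's corners.

```bash
python3 - <<'E'
from h import *
d=arm.get_image("wrist")
P=[[.4638,-.3243],[.4732,-.4146],[.4291,-.4192],[.4197,-.3289]]
print(proj(d,np.c_[P,[.04]*4]).round(0).tolist()); print(proj(d,[[.3964,-.2319,.04],[.3995,-.3534,.04],[.3544,-.3545,.04]]).round(0).tolist())
E
```

```text
[[252.0, 261.0], [249.0, 148.0], [310.0, 148.0], [307.0, 261.0]]
[[319.0, 359.0], [337.0, 236.0], [393.0, 240.0]]
```

Call:
{"api": "arm_command", "payload": {
  "plan": [
    [0.0007,0.04,0,0,0,0],
    [0.0007,0.08,0,0,0,0],
    [0.0007,0.105,0,0,0,0],
    [0.0007,0.12,0,0,0,0],
    [0.0007,0.128,0,0,0,0],
    [0.0007,0.128,0,0,0,0]
  ]
}}

```text
clock: 2.3
position: [0.4458, -0.3642, 0.0044]
eef_rot: [-1.572, 0.001, 1.673]
ft_force: [0.4, 0.7, 1.1]
gripper_width: 0.0581
```

Call:
{"api": "arm_command", "payload": {
  "plan": [
    [0,0,0,0,0,0],
    [0,0,0,0,0,0],
    [0,0,0,0,0,0],
    [0,0,0,0,0,0],
    [0,-0.03,0,0,0,0],
    [0,-0.08,0,0,0,0],
    [0,-0.12,0,0,0,0],
    [0,-0.12,0,0,0,0]
  ],
  "fingers": -1
}}

```text
clock: 3.3
position: [0.4473, -0.3651, 0.1279]
eef_rot: [-1.578, 0.005, 1.673]
ft_force: [0.3, 0.1, -2.3]
gripper_width: 0.0434
```

```bash
python3 - <<'E'
from h import *
# refine the magazine from the top view (rect coords -> dark/bright edges along rows at several y)
d=arm.get_image("top")
a=rect(d,.52,.64,-.17,.13,.052,.25).astype(np.float32).min(2)
cv2.imwrite("pics/mag2.png",a)
for y in (.08,.03,0,-.03,-.06,-.09,-.11):
    c=int((.13-y)/.00025); p=cv2.GaussianBlur(a[:,c-8:c+9].mean(1)[:,None],(1,9),0)[:,0]; b=p>135
    e=np.nonzero(np.diff(b.astype(int)))[0]; print(y,(.64-e*.00025).round(4).tolist())
E
```

```text
0.08 [0.6282, 0.5973, 0.581, 0.56, 0.5548, 0.554]
0.03 [0.622, 0.593, 0.578, 0.5488, 0.5288]
0 [0.629, 0.5905, 0.5752, 0.5465, 0.5242]
-0.03 [0.6205, 0.5885, 0.5735, 0.5445]
-0.06 [0.6158, 0.5868, 0.5712, 0.5425]
-0.09 [0.6172, 0.5848, 0.5688, 0.5402]
-0.11 [0.6275, 0.5838, 0.567, 0.5375][ WARN:0@1.572] global loadsave.cpp:1063 imwrite_ Unsupported depth image for selected encoder is fallbacked to CV_8U.
```

View pics/mag2.png

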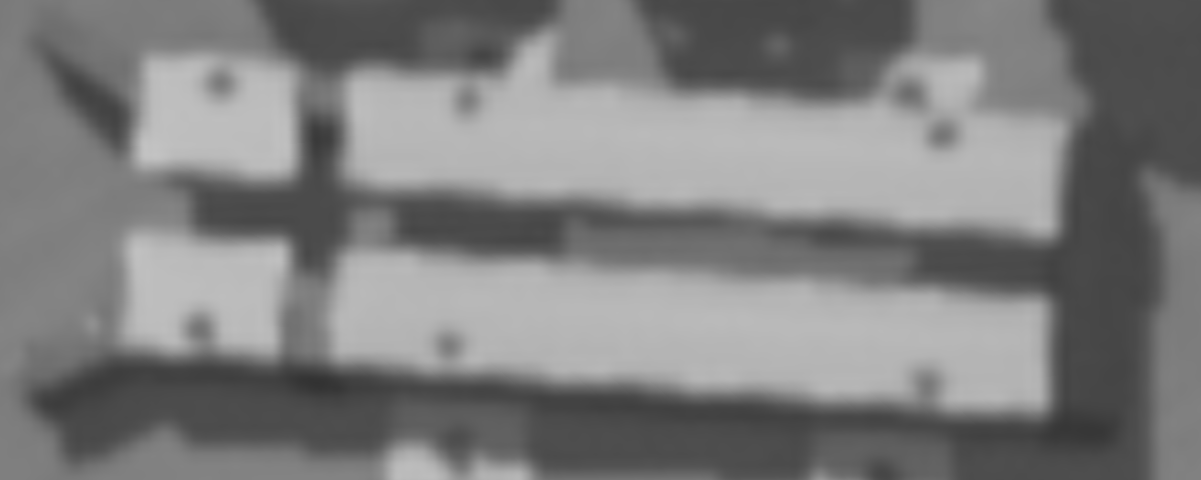

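The enlarged top view shows the tunnel clearly: roof end at cols ~120–138, gate gap ~294–337, stop-side roof end at ~1050–1065. The gate and 232 mm length agree with the given sizes. Stop ≈ (0.5733,-0.1343), axis yaw 1.4985.

```bash
cat >> h.py <<'E'
S=np.array([.5733,-.1343]); U=np.array([.0722,.9974]); YAW=1.4985
def at(s,z,off=0): return np.r_[S+s*U+off*np.array([U[1],-U[0]]),z]
E
python3 -c "
from h import *
go(at(.34,.19),YAW)"
```

```text
t 3.35 shift [ 0.5505 -0.0645 -0.209 ] turn [ 0.0041  0.174  -0.001 ] pos [ 0.4461 -0.3642  0.1254] rot [-1.575e+00  1.000e-03  1.673e+00] w 0.0428 F [-0.7  0.1 -2.1]
```

Call:
{"api": "arm_command", "payload": {
  "plan": [
    [0,-0.03,0,0,0,0],
    [0.02,-0.06,-0.008,0,0.01,0],
    [0.06,-0.0645,-0.023,0,0.02,0],
    [0.11,-0.0645,-0.042,0,0.035,0],
    [0.16,-0.0645,-0.061,0,0.05,0],
    [0.215,-0.0645,-0.082,0,0.07,0],
    [0.27,-0.0645,-0.103,0,0.085,0],
    [0.325,-0.0645,-0.123,0,0.1,0],
    [0.37,-0.0645,-0.14,0,0.12,0],
    [0.4,-0.0645,-0.152,0,0.13,0]
  ]
}}

```text
clock: 4.6
position: [0.5557, 0.0515, 0.1878]
eef_rot: [-1.571, 0.001, 1.544]
ft_force: [-0.4, -0.3, -1.3]
gripper_width: 0.0429
```

```bash
python3 -c "
from h import *
go(at(.34,.19),YAW)"
```

```text
t 4.6 shift [ 0.1544 -0.0024 -0.038 ] turn [ 0.0005  0.0451 -0.0013] pos [0.5557 0.0515 0.1878] rot [-1.571e+00  1.000e-03  1.544e+00] w 0.0429 F [-0.4 -0.3 -1.3]
```

Call:
{"api": "arm_command", "payload": {
  "plan": [
    [0.045,0,-0.011,0,0.015,0],
    [0.09,0,-0.022,0,0.03,0],
    [0.13,0,-0.032,0,0.045,0],
    [0.155,0.02,-0.038,0,0.045,0],
    [0.155,0.06,-0.038,0,0.045,0],
    [0.155,0.1,-0.038,0,0.045,0],
    [0.155,0.13,-0.038,0,0.045,0],
    [0.155,0.13,-0.038,0,0.045,0]
  ]
}}

```text
clock: 5.6
position: [0.5948, 0.2034, 0.0528]
eef_rot: [-1.563, 0.006, 1.498]
ft_force: [-0.4, 0.0, 0.1]
gripper_width: 0.0433
```

```bash
python3 - <<'E'
from h import *
d=arm.get_image("wrist"); cv2.imwrite("pics/w2.png",d["image"][:,:,::-1])
go(at(.34,.008),YAW)
print(proj(d,[at(.232,.052,.038),at(.232,.052,-.038),at(.232,.052,.008),at(.232,.052,-.008)]).round().tolist())
E
```

```text
t 5.65 shift [ 0.001   0.0475 -0.0013] turn [-0.0033 -0.0001 -0.0041] pos [0.5966 0.2041 0.0555] rot [-1.568  0.004  1.498] w 0.0432 F [ 0.6 -0.2 -0.6]
[[177.0, 41.0], [367.0, 41.0], [252.0, 41.0], [292.0, 41.0]]
```

View pics/w2.png

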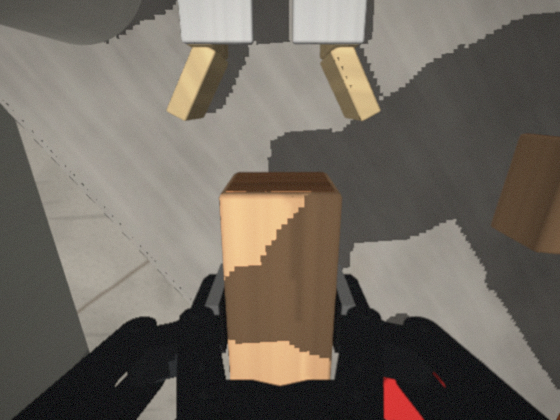

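The wrist view shows the block held straight (front top edge at row 192, cols 221–340). The roof ends are at cols 181–252 and 289–367, and the guides flare below them. I'll compute the lateral error.

```bash
cat >> h.py <<'E'
def inv(d,u,v,z):
    s=cv2.undistortPoints(np.array([[[u,v]]],float),d["mtx"],np.array([d["k1"],0,0,0.]))[0,0]
    r=d["cam_to_world"][:3,:3]@np.r_[s,1]; c=d["cam_to_world"][:3,3]; return c+r*(z-c[2])/r[2]
def su(P): q=P[:2]-S; return np.round([q@U, q@np.array([U[1],-U[0]])],4)
E
python3 - <<'E'
from h import *
d=arm.get_image("wrist")
for z in(.089,.0915): print(z,[su(inv(d,u,v,z)).tolist() for u,v in((221,192),(340,192),(228,378),(333,378))])
print([su(inv(d,u,42,.052)).tolist() for u in(181,252,289,367)],[su(inv(d,u,v,.04)).tolist() for u,v in((168,112),(189,120),(358,120),(380,112))])
go(at(.34,.008),YAW)
E
```

```text
0.089 [[0.286, 0.0195], [0.286, -0.0223], [0.3688, 0.0213], [0.369, -0.0241]]
0.0915 [[0.2853, 0.019], [0.2854, -0.0218], [0.3663, 0.0208], [0.3664, -0.0235]]
[[0.2327, 0.0389], [0.2327, 0.01], [0.2327, -0.005], [0.2327, -0.0368]] [[0.26, 0.0512], [0.2636, 0.0416], [0.2637, -0.0384], [0.2601, -0.0484]]
t 5.7 shift [0.0002 0.0494 0.0001] turn [ 0.      0.0001 -0.0023] pos [0.5979 0.2048 0.0574] rot [-1.571  0.002  1.499] w 0.0432 F [ 0.2  1.  -0.4]
```

Call:
{"api": "arm_command", "payload": {
  "plan": [
    [0,0.02,-0.002,0,0,0],
    [0,0.04,-0.002,0,0,0],
    [0,0.05,-0.002,0,0,0],
    [-0.01,0.051,-0.002,0,0,0],
    [-0.025,0.051,-0.002,0,0,0],
    [-0.04,0.051,-0.002,0,0,0],
    [-0.05,0.051,-0.002,0,0,0],
    [-0.05,0.051,-0.002,0,0,0]
  ]
}}

```text
clock: 6.7
position: [0.5964, 0.1536, 0.0068]
eef_rot: [-1.571, 0.002, 1.497]
ft_force: [0.8, 0.4, -2.0]
gripper_width: 0.0433
```

```bash
python3 - <<'E'
from h import *
d=arm.get_image("wrist"); cv2.imwrite("pics/w3.png",d["image"][:,:,::-1])
go(at(.34,.008),YAW); print(su(arm.get_obs()["position"]))
E
```

```text
t 6.75 shift [ 0.0505 -0.0013  0.0023] turn [ 0.0004 -0.0006 -0.002 ] pos [0.5964 0.1542 0.0068] rot [-1.571  0.002  1.498] w 0.0431 F [-0.2 -0.1 -0.9]
[0.2895 0.0023]
```

View pics/w3.png

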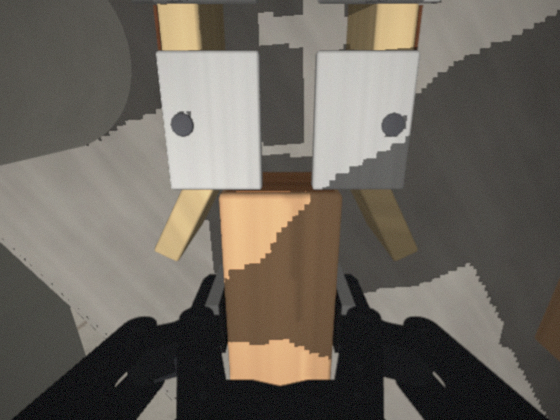

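The block front is at row 192, entering at the roof end. The slot centre is at col 287.5 and the block centre at 280.5, so the block is about 2 mm too far to the left. I'll correct it and slide in.

Call:
{"api": "arm_command", "payload": {
  "plan": [
    [0,0,0.0022,0,0,0],
    [-0.004,0,0.0022,0,0,0],
    [-0.008,0,0.0022,0,0,0],
    [-0.013,0,0.0022,0,0,0],
    [-0.018,0.002,0.0022,0,0,0],
    [-0.018,0.003,0.0022,0,0,0]
  ]
}}

```text
clock: 7.5
position: [0.5938, 0.1365, 0.0055]
eef_rot: [-1.573, 0.001, 1.498]
ft_force: [-4.0, 1.0, 12.8]
gripper_width: 0.0429
```

```bash
python3 - <<'E'
from h import *
d=arm.get_image("wrist"); cv2.imwrite("pics/w4.png",d["image"][:,:,::-1])
go(at(.27,.004),YAW); print(su(arm.get_obs()["position"]))
E
```

```text
t 7.55 shift [-0.0015  0.0016  0.001 ] turn [ 0.0028 -0.0004 -0.0013] pos [0.5939 0.1365 0.0056] rot [-1.574e+00  1.000e-03  1.498e+00] w 0.0432 F [-1.  -0.1  7.3]
[0.2716 0.0009]
```

View pics/w4.png

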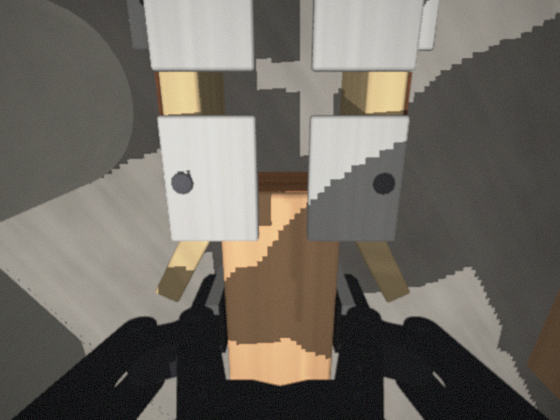

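The block is about 18 mm inside the mouth, centred (block 281 against slot 282), and resting on the table. Next I'll release it, go behind it and push with closed fingers.

Call:
{"api": "arm_command", "payload": {
  "plan": [
    [0,0,0,0,0,0],
    [0,0,0,0,0,0],
    [0,-0.005,0,0,0,0],
    [0,-0.03,0,0,0,0],
    [0,-0.055,0,0,0,0],
    [0.03,-0.07,0,0,0,0],
    [0.06,-0.07,0,0,0,0],
    [0.078,-0.06,0,0,0,0],
    [0.078,-0.06,0,0,0,0]
  ],
  "fingers": 0.13
}}

```text
clock: 8.68
position: [0.5982, 0.2148, 0.0634]
eef_rot: [-1.571, 0.003, 1.499]
ft_force: [-0.5, 0.1, 0.3]
gripper_width: 0.0484
```

Call:
{"api": "arm_command", "payload": {
  "plan": [
    [0,0,0,0,0,0],
    [0,0,0,0,0,0],
    [0,0.02,0,0,0,0],
    [0,0.04,0,0,0,0],
    [0,0.053,0,0,0,0],
    [0,0.053,0,0,0,0]
  ],
  "fingers": -1
}}

```text
clock: 9.43
position: [0.5977, 0.214, 0.0096]
eef_rot: [-1.569, 0.004, 1.499]
ft_force: [-0.2, 0.4, -0.2]
gripper_width: -0.0002
```

```bash
python3 - <<'E'
from h import *
go(at(.247,.012,.0005),YAW); print(su(arm.get_obs()["position"]))
E
```

```text
t 9.43 shift [-0.1022 -0.002  -0.0013] turn [-0.0018  0.0004 -0.004 ] pos [0.5977 0.214  0.0096] rot [-1.569  0.004  1.499] w -0.0002 F [-0.2  0.4 -0.2]
[ 0.3492 -0.0008]
```

Call:
{"api": "arm_command", "payload": {
  "plan": [
    [-0.012,-0.002,-0.0013,0,0,0],
    [-0.027,-0.002,-0.0013,0,0,0],
    [-0.04,-0.002,-0.0013,0,0,0],
    [-0.053,-0.002,-0.0013,0,0,0],
    [-0.066,-0.002,-0.0013,0,0,0],
    [-0.078,-0.002,-0.0013,0,0,0],
    [-0.089,-0.002,-0.0013,0,0,0],
    [-0.098,-0.002,-0.0013,0,0,0],
    [-0.102,-0.002,-0.0013,0,0,0]
  ]
}}

```text
clock: 10.55
position: [0.5916, 0.1116, 0.0119]
eef_rot: [-1.569, 0.004, 1.499]
ft_force: [-0.4, 1.1, 1.6]
gripper_width: 0.0001
```

```bash
python3 - <<'E'
from h import *
d=arm.get_image("wrist"); cv2.imwrite("pics/w5.png",d["image"][:,:,::-1])
go(at(.247,.012,.0005),YAW); print(su(arm.get_obs()["position"]))
E
```

```text
t 10.6 shift [ 0.0007 -0.0001 -0.0001] turn [-0.0022 -0.     -0.0045] pos [0.5915 0.1113 0.0119] rot [-1.569  0.004  1.498] w -0.0002 F [ 0.1 -0.3  0.6]
[0.2463 0.0004]
```

View pics/w5.png

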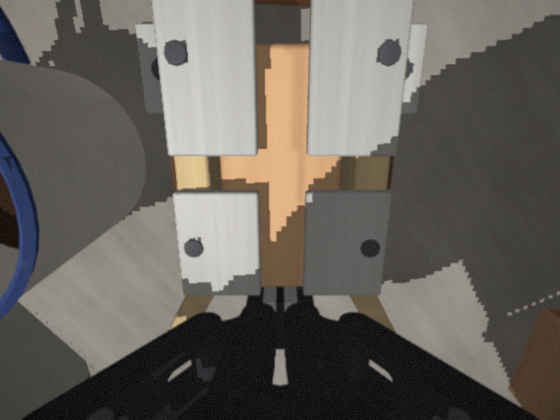

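The spacer is inside the tunnel with its rear at the mouth (row ~290), fingers behind it. Next is the stick. By the edge measurements its grip point is (0.3565,0.316), its sides run at yaw 1.434, and its axis is at about 1.494, which agrees with the 0.06 rad lean and the tip at (0.336,0.138).

Call:
{"api": "arm_command", "payload": {
  "plan": [
    [0.015,0,0,0,0,0],
    [0.03,0,0,0,0,0],
    [0.035,-0.03,0,0,0,0],
    [0.035,-0.08,0,0,0,0],
    [0.035,-0.12,0,0,0,0],
    [0.05,-0.13,0.04,0,0,0],
    [0.07,-0.13,0.08,0,0,0],
    [0.09,-0.13,0.12,0,0,0],
    [0.11,-0.13,0.16,0,0,0]
  ],
  "fingers": 0.4,
  "grip_force": 100
}}

```text
clock: 11.72
position: [0.4387, 0.2347, 0.1418]
eef_rot: [-1.569, 0.004, 1.499]
ft_force: [-1.4, 0.0, -0.3]
gripper_width: 0.0598
```

```bash
python3 - <<'E'
from h import *
go((.3565,.316,.1),1.434)
E
```

```text
t 11.72 shift [0.0754 0.0416 0.0877] turn [-0.002   0.0654 -0.0045] pos [0.4387 0.2347 0.1418] rot [-1.569  0.004  1.499] w 0.0598 F [-1.4  0.  -0.3]
```

Call:
{"api": "arm_command", "payload": {
  "plan": [
    [0.03,0,0.035,0,0.03,0],
    [0.06,0.02,0.07,0,0.065,0],
    [0.0754,0.042,0.0877,0,0.065,0],
    [0.0754,0.042,0.0877,-0.002,0.065,-0.0045],
    [0.0754,0.042,0.0877,-0.002,0.065,-0.0045]
  ]
}}

```text
clock: 12.35
position: [0.3567, 0.3165, 0.1003]
eef_rot: [-1.572, -0.0, 1.436]
ft_force: [-0.2, -0.5, -0.0]
gripper_width: 0.0601
```

```bash
python3 - <<'E'
from h import *
d=arm.get_image("wrist")
a=cv2.inRange(cv2.cvtColor(d["image"],cv2.COLOR_RGB2HSV),(2,170,60),(14,255,255))
for v in range(0,420,30):
    x=np.nonzero(a[v])[0]
    if len(x)>3: print(v,x.min(),x.max(),inv(d,x.min(),v,.012)[:2].round(4),inv(d,x.max(),v,.012)[:2].round(4))
cv2.imwrite("pics/w6.png",d["image"][:,:,::-1])
go((.3565,.316,.001),1.434)
E
```

```text
0 262 301 [0.3482 0.1728] [0.3243 0.176 ]
30 262 300 [0.3507 0.189 ] [0.3268 0.1922]
60 263 300 [0.3527 0.2062] [0.3288 0.2094]
90 263 299 [0.3555 0.2242] [0.3316 0.2275]
120 266 298 [0.3564 0.2436] [0.3345 0.2466]
150 271 298 [0.3559 0.2644] [0.3369 0.267 ]
180 264 297 [0.3642 0.2852] [0.3402 0.2885]
210 36 295 [0.5382 0.2848] [0.3444 0.3113]
240 96 296 [0.5012 0.3147] [0.3466 0.3358]
270 264 297 [0.3753 0.3584] [0.349 0.362]
300 262 303 [0.3812 0.386 ] [0.3473 0.3906]
330 274 304 [0.3756 0.4171] [0.3499 0.4206]
360 265 312 [0.3881 0.4481] [0.3464 0.4537]
t 12.4 shift [-0.0005  0.0994  0.0006] turn [0.0009 0.0006 0.0009] pos [0.3571 0.3164 0.1004] rot [-1.572e+00 -1.000e-03  1.435e+00] w 0.0599 F [0.  0.1 0.2]
```

The wrist view agrees with the top view to under 1 mm. Going down and gripping.

Call:
{"api": "arm_command", "payload": {
  "plan": [
    [0,0.04,0,0,0,0],
    [0,0.075,0,0,0,0],
    [0,0.092,0,0,0,0],
    [0,0.0994,0.0004,0,0,0],
    [0,0.0994,0.0004,0,0,0],
    [0,0.0994,0.0004,0,0,0]
  ]
}}

```text
clock: 13.15
position: [0.3575, 0.3171, 0.002]
eef_rot: [-1.573, -0.003, 1.434]
ft_force: [-0.5, -0.2, 1.4]
gripper_width: 0.0601
```

Call:
{"api": "arm_command", "payload": {
  "plan": [
    [0,0,0,0,0,0],
    [0,0,0,0,0,0],
    [0,0,0,0,0,0],
    [0,0,0,0,0,0],
    [0,0,0,0,0,0],
    [0,-0.03,0,0,0,0],
    [0,-0.06,0,0,0,0],
    [0,-0.09,0,0,0,0],
    [0,-0.09,0,0,0,0]
  ],
  "fingers": -1
}}

```text
clock: 14.28
position: [0.3581, 0.3183, 0.0944]
eef_rot: [-1.575, -0.007, 1.435]
ft_force: [0.0, 0.3, -1.6]
gripper_width: 0.024
```

```bash
python3 - <<'E'
from h import *
d=arm.get_image("wrist"); cv2.imwrite("pics/w7.png",d["image"][:,:,::-1])
go(at(.46,.1,.007),YAW-.06)
E
```

```text
t 14.32 shift [ 0.0415 -0.0065 -0.2529] turn [ 0.0024 -0.0041  0.0047] pos [0.3573 0.3173 0.0927] rot [-1.573 -0.005  1.434] w 0.0241 F [ 0.1 -0.9 -1.8]
```

View pics/w7.png

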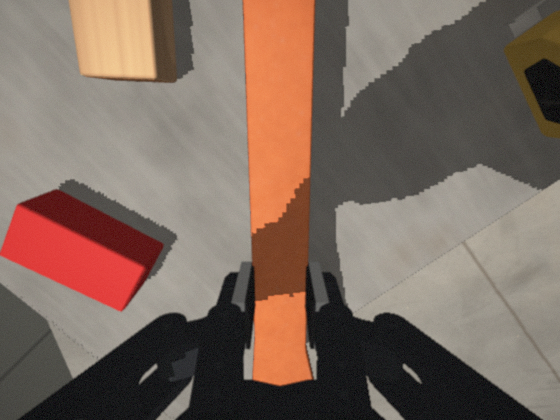

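The stick is held cleanly at cols 254–310, running up the picture to (280,0), with the red block and the short spacer well clear. I'll check it for tilt by its apparent width.

```bash
python3 - <<'E'
from h import *
d=arm.get_image("wrist"); o=arm.get_obs(); zt=o["position"][2]
a=cv2.inRange(cv2.cvtColor(d["image"],cv2.COLOR_RGB2HSV),(2,150,50),(14,255,255)); a[:,:215]=0;a[:,345:]=0
for v in range(2,260,40):
    x=np.nonzero(a[v])[0]; A,B=inv(d,x.min(),v,zt+.011),inv(d,x.max(),v,zt+.011); print(v,x.min(),x.max(),"w",np.linalg.norm(A-B).round(4),((A+B)/2)[:2].round(4))
d=arm.get_image("top"); h=cv2.cvtColor(d["image"],cv2.COLOR_RGB2HSV); m=cv2.inRange(h,(2,180,130),(14,255,255)); m[:200]=0; m[320:]=0; m[:,220:]=0
n,l,st,c=cv2.connectedComponentsWithStats(m); print(st[st[:,4]>60][1:])
m=m*(l==1+st[1:,4].argmax()).astype(np.uint8); v,u=np.nonzero(m); 
for e in(u.argmin(),u.argmax()): print(u[e],v[u==u[e]].mean(),[inv(d,u[e],v[u==u[e]].mean(),z).round(4).tolist() for z in(.085,.1,.115)])
go(at(.46,.1,.007),YAW-.06)
E
```

```text
2 243 314 w 0.0252 [0.3418 0.2015]
42 245 313 w 0.025 [0.3433 0.2141]
82 246 312 w 0.0251 [0.3452 0.2276]
122 248 311 w 0.0249 [0.347  0.2421]
162 249 310 w 0.0251 [0.3492 0.2579]
202 250 308 w 0.0249 [0.3517 0.2749]
242 253 307 w 0.0242 [0.3539 0.2935]
[[121 273  59  17 504]]
121 274.0 [[0.3616, 0.2928, 0.085], [0.3614, 0.2882, 0.1], [0.3611, 0.2835, 0.115]]
179 285.0 [[0.3352, 0.1455, 0.085], [0.3353, 0.1426, 0.1], [0.3354, 0.1398, 0.115]]
t 14.43 shift [ 0.0426 -0.0086 -0.2534] turn [ 0.0007 -0.0044  0.0015] pos [0.3566 0.3163 0.0912] rot [-1.572e+00 -1.000e-03  1.434e+00] w 0.0239 F [-0.7  0.1 -1.2]
```

The stick is level and its tip is where predicted. Moving to line it up with the tunnel.

Call:
{"api": "arm_command", "payload": {
  "plan": [
    [0.004,-0.01,-0.02,0,0,0],
    [0.008,-0.01,-0.055,0,0,0],
    [0.014,-0.01,-0.095,0,-0.001,0],
    [0.02,-0.009,-0.135,0,-0.002,0],
    [0.026,-0.009,-0.175,0,-0.003,0],
    [0.031,-0.009,-0.21,0,-0.004,0],
    [0.035,-0.009,-0.24,0,-0.0044,0],
    [0.036,-0.009,-0.253,0,-0.0044,0],
    [0.036,-0.009,-0.253,0,-0.0044,0],
    [0.036,-0.009,-0.253,0,-0.0044,0]
  ]
}}

```text
clock: 15.68
position: [0.6113, 0.3174, 0.0994]
eef_rot: [-1.57, -0.0, 1.439]
ft_force: [-0.4, 0.2, -1.3]
gripper_width: 0.0237
```

```bash
python3 - <<'E'
from h import *
d=arm.get_image("top"); cv2.imwrite("pics/t2.png",d["image"][:,:,::-1])
h=cv2.cvtColor(d["image"],cv2.COLOR_RGB2HSV); m=cv2.inRange(h,(2,180,130),(11,255,255)); m[:, 205:]=0; 
v,u=np.nonzero(m); print(len(u)); 
for q in range(u.max()-30,u.max()+1,3): print(q,v[u==q].min(),v[u==q].max(),su(inv(d,q,v[u==q].mean(),.107)),end="; ")
o=arm.get_obs(); print(su(o["position"]))
go(at(.454,.016,.007),YAW-.06)
E
```

```text
73
152 185 185 [ 0.3539 -0.0115]; Traceback (most recent call last):
  File "<stdin>", line 5, in <module>
    return umr_minimum(a, axis, None, out, keepdims, initial, where)
ValueError: zero-size array to reduction operation minimum which has no identity
```

```bash
python3 - <<'E'
from h import *
d=arm.get_image("top"); print(proj(d,[at(.275,.107,0),at(.35,.107,.003),at(.454,.107,.007)]).round().tolist())
h=cv2.cvtColor(d["image"],cv2.COLOR_RGB2HSV).astype(int)
m=(h[...,0]<12)&(h[...,1]>150)
for u in range(135,200,4):
    v=np.nonzero(m[150:215,u])[0]+150
    if len(v): print(u,v.min(),v.max(),su(inv(d,u,v.mean(),.107)))
print(su(arm.get_obs()["position"])); go(at(.454,.016,.007),YAW-.06)
E
```

```text
[[183.0, 183.0], [154.0, 180.0], [114.0, 175.0]]
135 174 214 [ 0.3912 -0.062 ]
139 184 184 [ 0.3872 -0.0117]
143 175 184 [0.3785 0.0008]
151 176 185 [ 3.578e-01 -1.000e-04]
159 177 186 [ 0.3372 -0.001 ]
163 178 178 [0.3281 0.009 ]
167 178 187 [ 0.3166 -0.0019]
171 179 179 [0.3074 0.008 ]
175 179 187 [ 0.2958 -0.0041]
179 180 185 [0.2861 0.0006]
183 184 184 [ 0.2755 -0.0024]
[0.4535 0.0054]
t 15.78 shift [ 0.0005  0.0842 -0.0016] turn [0.0002 0.0007 0.001 ] pos [0.6114 0.3177 0.1002] rot [-1.571e+00 -1.000e-03  1.439e+00] w 0.024 F [ 0.2  0.2 -0.6]
```

Call:
{"api": "arm_command", "payload": {
  "plan": [
    [0,0.03,-0.0016,0,0,0],
    [0,0.06,-0.0016,0,0,0],
    [0,0.078,-0.0016,0,0,0],
    [0,0.084,-0.0016,0,0,0],
    [0,0.084,-0.0016,0,0,0],
    [0,0.084,-0.0016,0,0,0]
  ]
}}

```text
clock: 16.52
position: [0.6138, 0.3181, 0.0177]
eef_rot: [-1.573, -0.003, 1.439]
ft_force: [-0.6, -0.3, -1.4]
gripper_width: 0.0238
```

```bash
python3 - <<'E'
from h import *
go(at(.384,.016,.007),YAW-.06);print(su(arm.get_obs()["position"]))
E
```

```text
t 16.52 shift [-0.07    0.0015 -0.0034] turn [0.0021 0.001  0.0025] pos [0.6138 0.3181 0.0177] rot [-1.573 -0.003  1.439] w 0.0238 F [-0.6 -0.3 -1.4]
[0.4541 0.0077]
```

Now push to tip s ≈ 0.205 first, watching the force.

Call:
{"api": "arm_command", "payload": {
  "plan": [
    [-0.01,0.0015,-0.001,0,0,0],
    [-0.02,0.0015,-0.0015,0,0,0],
    [-0.03,0.0015,-0.002,0,0,0],
    [-0.038,0.0015,-0.0024,0,0,0],
    [-0.045,0.0015,-0.0028,0,0,0],
    [-0.052,0.0015,-0.003,0,0,0],
    [-0.06,0.0015,-0.0032,0,0,0],
    [-0.07,0.0015,-0.0036,0,0,0],
    [-0.07,0.0015,-0.0036,0,0,0]
  ]
}}

```text
clock: 17.65
position: [0.6081, 0.2471, 0.016]
eef_rot: [-1.573, -0.002, 1.439]
ft_force: [0.0, -0.8, -1.4]
gripper_width: 0.0239
```

```bash
python3 - <<'E'
from h import *
go(at(.359,.016,.007),YAW-.06);print(su(arm.get_obs()["position"]))
E
```

```text
t 17.65 shift [-0.0239 -0.     -0.0013] turn [0.0018 0.0003 0.0018] pos [0.6081 0.2471 0.016 ] rot [-1.573 -0.002  1.439] w 0.0239 F [ 0.  -0.8 -1.4]
[0.3829 0.0071]
```

Call:
{"api": "arm_command", "payload": {
  "plan": [
    [-0.005,0,-0.0003,0,0,0],
    [-0.01,0,-0.0006,0,0,0],
    [-0.014,0,-0.0008,0,0,0],
    [-0.018,0,-0.001,0,0,0],
    [-0.021,0,-0.0012,0,0,0],
    [-0.021,0,-0.0012,0,0,0]
  ]
}}

```text
clock: 18.4
position: [0.6064, 0.2256, 0.016]
eef_rot: [-1.572, -0.001, 1.439]
ft_force: [0.8, 1.4, -2.3]
gripper_width: 0.024
```

Call:
{"api": "arm_command", "payload": {
  "plan": [
    [-0.001,0,-0.0001,0,0,0],
    [-0.002,0,-0.0001,0,0,0],
    [-0.003,0,-0.0002,0,0,0],
    [-0.003,0,-0.0002,0,0,0]
  ]
}}

```text
clock: 18.9
position: [0.6068, 0.2246, 0.0164]
eef_rot: [-1.574, -0.005, 1.439]
ft_force: [0.2, 6.9, -0.9]
gripper_width: 0.0242
```

```bash
cat > seg.py <<'E'
from h import *
def prof(d,z=.04):
    s=np.arange(-.005,.24,.001); out=[]
    for q in s:
        u=proj(d,[at(q,z,l) for l in(-.003,0,.003)]).astype(np.float32)
        out.append(cv2.remap(d["image"],u[None,:,0],u[None,:,1],cv2.INTER_LINEAR)[0].astype(int).mean(0))
    out=np.array(out); w=(out[:,0]-out[:,2])  # wood is warm
    return s,w
d=arm.get_image("top"); s,w=prof(d)
print(" ".join(f"{int(round(a*1000))}:{int(b)}" for a,b in zip(s,w))[:2500])
o=arm.get_obs(); print(su(o["position"]),o["ft_force"].round(1),o["clock"])
E
python3 seg.py
```

```text
-5:116 -4:114 -3:111 -2:108 -1:101 0:94 1:88 2:91 3:93 4:95 5:96 6:98 7:98 8:98 9:98 10:99 11:99 12:99 13:98 14:98 15:99 16:99 17:99 18:100 19:100 20:100 21:100 22:100 23:100 24:100 25:100 26:100 27:99 28:99 29:98 30:98 31:98 32:99 33:99 34:99 35:100 36:99 37:99 38:99 39:99 40:99 41:99 42:99 43:99 44:99 45:99 46:99 47:99 48:99 49:99 50:98 51:97 52:97 53:96 54:96 55:95 56:96 57:95 58:95 59:95 60:95 61:95 62:97 63:98 64:98 65:99 66:99 67:100 68:99 69:100 70:100 71:99 72:100 73:101 74:101 75:101 76:101 77:102 78:102 79:102 80:102 81:102 82:101 83:101 84:101 85:101 86:100 87:99 88:96 89:91 90:86 91:88 92:92 93:96 94:97 95:99 96:99 97:99 98:99 99:99 100:99 101:99 102:98 103:98 104:97 105:98 106:98 107:99 108:99 109:99 110:98 111:99 112:99 113:99 114:99 115:99 116:98 117:98 118:98 119:98 120:98 121:99 122:99 123:100 124:100 125:100 126:100 127:101 128:101 129:100 130:100 131:100 132:100 133:100 134:100 135:100 136:100 137:99 138:100 139:100 140:100 141:100 142:100 143:101 144:100 145:100 146:101 147:100 148:100 149:99 150:99 151:99 152:99 153:99 154:100 155:101 156:101 157:102 158:101 159:101 160:101 161:101 162:101 163:100 164:100 165:100 166:100 167:100 168:100 169:100 170:100 171:100 172:100 173:100 174:100 175:100 176:99 177:99 178:94 179:90 180:89 181:91 182:93 183:98 184:105 185:110 186:109 187:107 188:105 189:104 190:103 191:101 192:99 193:97 194:95 195:91 196:90 197:89 198:88 199:88 200:87 201:87 202:86 203:84 204:85 205:86 206:88 207:92 208:98 209:103 210:106 211:107 212:108 213:108 214:107 215:107 216:106 217:105 218:103 219:102 220:101 221:101 222:101 223:102 224:109 225:115 226:123 227:137 228:151 229:159 230:161 231:164 232:167 233:168 234:171 235:173 236:175 237:177 238:177 239:178
[0.3605 0.0075] [-1.1  7.1 -2.3] 18.95
```

The row now runs from ~1 mm to ~180 mm with its joint at 90. Contact force has begun to rise (7 N), so I'll press harder.

Call:
{"api": "arm_command", "payload": {
  "plan": [
    [-0.0015,0,-0.0001,0,0,0],
    [-0.003,0,-0.0002,0,0,0],
    [-0.0045,0,-0.0003,0,0,0],
    [-0.0055,0,-0.0003,0,0,0],
    [-0.0055,0,-0.0003,0,0,0]
  ]
}}

```text
clock: 19.58
position: [0.6079, 0.2243, 0.0175]
eef_rot: [-1.578, -0.014, 1.439]
ft_force: [-0.8, 15.2, -0.8]
gripper_width: 0.0241
```

```bash
python3 - <<'E'
from h import *
o=arm.get_obs(); print(su(o["position"]),o["ft_force"].round(1),o["wrist_torque"].round(2),o["eef_rot"].round(3))
E
```

```text
[0.3601 0.0086] [-0.8 15.2 -0.8] [ 5.24  0.05 -0.49] [-1.578 -0.014  1.439]
```

Call:
{"api": "arm_command", "payload": {
  "plan": [
    [-0.006,0,-0.0003,0,0,0],
    [-0.008,0,0.0005,0,0,0],
    [-0.01,0,0.001,0,0,0],
    [-0.01,0,0.001,0,0,0]
  ]
}}

```text
clock: 20.08
position: [0.6087, 0.2238, 0.0197]
eef_rot: [-1.586, -0.03, 1.44]
ft_force: [0.6, 25.3, -0.4]
gripper_width: 0.0242
```

```bash
sed -i 's/^print(" ".*$/print({int(round(a*1000)):int(b) for a,b in zip(s,w) if 84<a*1000<95 or 173<a*1000<190 or a<.006})/' seg.py; python3 seg.py
```

```text
{-5: 116, -4: 113, -3: 111, -2: 108, -1: 101, 0: 94, 1: 88, 2: 90, 3: 94, 4: 96, 5: 96, 6: 98, 85: 102, 86: 100, 87: 99, 88: 96, 89: 90, 90: 86, 91: 88, 92: 93, 93: 97, 94: 98, 174: 100, 175: 100, 176: 99, 177: 99, 178: 97, 179: 95, 180: 98, 181: 105, 182: 113, 183: 120, 184: 127, 185: 134, 186: 129, 187: 123, 188: 117, 189: 112}
[0.3598 0.0095] [ 0.2 25.5 -1.4] 20.125
```

The row is hard against the stop: 25 N moved it less than 0.3 mm. Next I'll ease off and withdraw the stick straight back.

```bash
python3 - <<'E'
from h import *
go(at(.37,.016,.007),YAW-.06); go(at(.46,.016,.007),YAW-.06)
E
```

```text
t 20.12 shift [0.0099 0.004  0.0031] turn [0.0152 0.0011 0.0301] pos [0.6087 0.2239 0.0197] rot [-1.586 -0.03   1.44 ] w 0.0243 F [ 0.2 25.5 -1.4]
t 20.12 shift [0.0997 0.0066 0.0085] turn [0.0152 0.0011 0.0301] pos [0.6087 0.2239 0.0197] rot [-1.586 -0.03   1.44 ] w 0.0243 F [ 0.2 25.5 -1.4]
```

Call:
{"api": "arm_command", "payload": {
  "plan": [
    [0.003,0.002,0.001,0.006,0,0.01],
    [0.01,0.004,0.0031,0.015,0.001,0.03],
    [0.02,0.0043,0.0037,0.015,0.001,0.03],
    [0.032,0.0046,0.0044,0.015,0.001,0.03],
    [0.045,0.005,0.0052,0.015,0.001,0.03],
    [0.058,0.0053,0.006,0.015,0.001,0.03],
    [0.071,0.0057,0.0068,0.015,0.001,0.03],
    [0.084,0.006,0.0076,0.015,0.001,0.03],
    [0.095,0.0066,0.0083,0.015,0.001,0.03],
    [0.099,0.0066,0.0085,0.015,0.001,0.03]
  ]
}}

```text
clock: 21.38
position: [0.6133, 0.3241, 0.0158]
eef_rot: [-1.571, 0.0, 1.439]
ft_force: [-0.1, -0.4, -1.5]
gripper_width: 0.0241
```

```bash
python3 seg.py; python3 - <<'E'
from h import *
go((.3575,.3171,.1),1.434); go((.3575,.3171,.004),1.434)
E
```

```text
{-5: 115, -4: 114, -3: 111, -2: 107, -1: 100, 0: 94, 1: 88, 2: 91, 3: 93, 4: 95, 5: 97, 6: 97, 85: 101, 86: 101, 87: 99, 88: 96, 89: 90, 90: 85, 91: 88, 92: 91, 93: 95, 94: 97, 174: 100, 175: 99, 176: 98, 177: 95, 178: 86, 179: 76, 180: 65, 181: 50, 182: 35, 183: 25, 184: 18, 185: 11, 186: 10, 187: 9, 188: 8, 189: 8}
[0.4601 0.0068] [-0.5  0.6 -1.8] 21.425
t 21.43 shift [-0.0406 -0.0842  0.2527] turn [0.0001 0.0051 0.0001] pos [0.6133 0.3241 0.0158] rot [-1.571 -0.     1.439] w 0.0239 F [-0.5  0.6 -1.8]
t 21.43 shift [-0.0406  0.0118  0.2527] turn [0.0001 0.0051 0.0001] pos [0.6133 0.3241 0.0158] rot [-1.571 -0.     1.439] w 0.0239 F [-0.5  0.6 -1.8]
```

The row ends at ~180–181 mm with no gap, so I'll carry the stick back to where it started.

Call:
{"api": "arm_command", "payload": {
  "plan": [
    [0,-0.03,0,0,0,0],
    [0,-0.07,0,0,0,0],
    [0,-0.085,0.01,0,0,0],
    [-0.006,-0.085,0.045,0,0,0],
    [-0.013,-0.085,0.085,0,0,0],
    [-0.02,-0.085,0.13,0,0,0],
    [-0.028,-0.085,0.175,0,0.005,0],
    [-0.035,-0.085,0.215,0,0.005,0],
    [-0.039,-0.085,0.24,0,0.005,0],
    [-0.0406,-0.085,0.2527,0,0.005,0]
  ]
}}

```text
clock: 22.68
position: [0.3559, 0.3164, 0.1006]
eef_rot: [-1.57, 0.0, 1.435]
ft_force: [0.5, 0.8, -0.3]
gripper_width: 0.0235
```

```bash
python3 - <<'E'
from h import *
go((.3575,.3171,.003),1.434)
E
```

```text
t 22.68 shift [ 0.0009  0.0976 -0.0015] turn [-0.0004  0.0009 -0.0002] pos [0.3559 0.3164 0.1006] rot [-1.57   0.     1.435] w 0.0235 F [ 0.5  0.8 -0.3]
```

Call:
{"api": "arm_command", "payload": {
  "plan": [
    [0,0.035,0,0,0,0],
    [0,0.065,0,0,0,0],
    [0,0.083,-0.001,0,0,0],
    [0,0.092,-0.001,0,0,0],
    [0,0.096,-0.001,0,0,0],
    [0,0.0985,-0.001,0,0,0],
    [0,0.0985,-0.001,0,0,0]
  ]
}}

```text
clock: 23.55
position: [0.3571, 0.3165, 0.0032]
eef_rot: [-1.571, -0.001, 1.435]
ft_force: [-1.1, -2.2, 4.2]
gripper_width: 0.024
```

Call:
{"api": "arm_command", "payload": {
  "plan": [
    [0,0,0,0,0,0],
    [0,0,0,0,0,0],
    [0,-0.005,0,0,0,0],
    [0,-0.03,0,0,0,0],
    [0,-0.07,0,0,0,0],
    [0,-0.12,0,0,0,0],
    [0,-0.15,0,0,0,0],
    [0,-0.15,0,0,0,0]
  ],
  "fingers": 0.4
}}

```text
clock: 24.55
position: [0.3582, 0.3178, 0.1562]
eef_rot: [-1.574, -0.006, 1.435]
ft_force: [-0.5, 0.4, -0.8]
gripper_width: 0.06
```

```bash
python3 seg.py; python3 - <<'E'
from h import *
d=arm.get_image("top"); cv2.imwrite("pics/fin.png",cv2.resize(d["image"][110:350,20:420],None,fx=1.9,fy=1.9,interpolation=cv2.INTER_CUBIC)[:,:,::-1])
print(arm.get_obs()["gripper_width"])
E
```

```text
{-5: 110, -4: 108, -3: 106, -2: 103, -1: 96, 0: 89, 1: 83, 2: 86, 3: 89, 4: 92, 5: 93, 6: 95, 85: 100, 86: 99, 87: 97, 88: 94, 89: 88, 90: 82, 91: 84, 92: 88, 93: 92, 94: 95, 174: 97, 175: 96, 176: 94, 177: 92, 178: 82, 179: 72, 180: 61, 181: 47, 182: 32, 183: 23, 184: 16, 185: 10, 186: 9, 187: 8, 188: 8, 189: 8}
[ 0.4345 -0.248 ] [-0.1 -0.4 -0.2] 24.6
0.05977712792276815
```

View pics/fin.png

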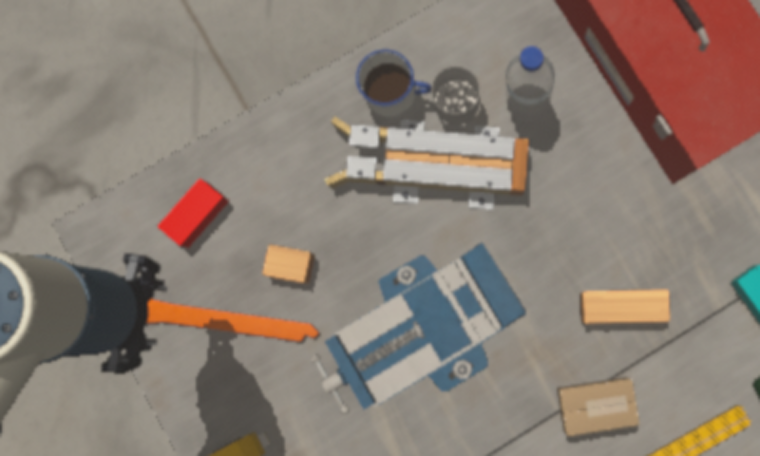

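The final view shows the row filling the tunnel from the stop (515,165) to the gate (382,157). The stick lies on the table at its start place (tip 317,332), and the mug, tin and bottle are in place. Handing in.

```bash
python3 -c "
from cell import arm
print(arm.sign_off())"
```

```text
the job is handed in; nothing more can be done
None
```

The row is full: the tunnel already held a 90 mm spacer, so I put the loose 90 mm spacer in behind it and packed both against the end stop. I slid it into the mouth, pushed it to the roof end with closed fingers, then drove both home with the stick. The stick is back flat where it started, and I handed in at about 24.6 s of the 72 s allowed.

- **Fit:** in the top camera the row runs from the stop to about 180–181 mm, against the required 180, with the joint at 90 mm and no visible gap. The camera is good to about 2 mm. In the last push the force rose from 15 to 25 N and the stick moved forward only about 0.3 mm.
- **Surroundings:** in the final picture the tin, mug, bottle, other spacers and look-alikes look unmoved, and the gripper is open and clear of everything.
- **Disagreement:** one early wrist-camera reading put the tunnel about 2–3 mm to one side of where the top camera had it. I moved over by 2 mm, and a closer wrist picture showed the top camera was right. I moved back before the spacer entered the tunnel.
- **Grip width:** the gripper read about 24 mm on the stick, not the stated 28 mm. The stick stayed level in the grip and did not slip noticeably.

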